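# Hang a slide rack to drain

## Task

Lift the rack of glass slides out of its emptied staining dish by its handle and hang it on the empty hook of the draining stand, beside the rack already there. Keep it roughly upright all the way and let its handle settle on the hook before you let go, so that it hangs level by the middle of its handle, clear of the panel. Leave the other hung rack, the dish and everything else on the bench as they are.

Things in the scene. Friction and masses are not known exactly. Their poses are not given: they have to be found in the camera images.
- rack: The rack to hang, standing in the dish: stainless slide rack full of glass slides, body 84 (x) x 112 (y) x 34 mm high, origin at the centre of its underside, z up; same either way round. A rigid inverted-U handle of round 9 mm bar stands over its middle in its y-z plane, legs 117 mm apart, top bar along y. 0.2 to 0.4 kg, centre of mass under the bar's middle.
- rack_bar (a point): Middle of the rack's handle bar, on its axis, 110 mm above the rack's underside, with 71 mm of open space down to the slides; axes as the rack's. The bar is straight for 50 mm to each side along y. Grip it about 30 mm beside the middle, to leave the middle free for the hook; being round, it may be gripped by a tool tilted about it.
- dish: White staining dish, loose, 0.7 kg, an open box 112 mm (x) by 140 mm (y) by 46 mm high, walls and floor 4 mm; origin at the centre of its underside, on the bench. The rack stands in it with about 10 mm to spare all round, yawed like it.
- stand: Fixed white draining stand, turned on the bench: drip tray 200 (x) x 370 mm (y), rim 22 mm high, upright panel 370 mm wide along its +x edge, top 330 mm above the bench. Origin: centre of the underside; panel's front face 84 mm to +x of it, looking to -x. A wide gripper held vertical over a hook strikes the panel: lean it back, fingers pointing down and 25 to 45 degrees towards it.
- hook: The empty hook, fixed to the panel: J-hook of steel strip 14 mm wide (y), 3 mm thick. Origin on the panel's face, x into the panel, z up. It comes out along -x: slopes down 12 mm over 62 mm, has a level seat 16 mm long, then its tip rises 28 mm above the seat's top, 92 mm from the panel. It is 80 mm left or right of the panel's middle, 160 mm from the other hook.
- hook_seat (a point): Where the middle of the handle bar's axis lies when the rack hangs on the empty hook: above the middle of the hook's level seat, 70 mm in front of the panel, 6 mm above the strip's centre line, 181 mm above the bench. Axes as the hook's.
- hook_taken: The other hook of the stand, same shape and axes, at the same height, with the other rack hanging on it.
- rack_hung: A rack exactly like the first, loose, hanging on the other hook; origin at the centre of its underside, z up. Not to be disturbed.
- tube_rack: Bystander: white blood-tube rack 84 by 234 mm, 100 mm high over the capped tubes in it, loose; origin at the centre of its underside.
- micro_rack: Bystander: small red block 60 by 120 mm with microtubes, 42 mm high, loose; origin at the centre of its underside.
- wash_jar: Bystander: amber jar with white cap, 60 mm across, 75 mm high, loose; origin at the centre of its underside.
Mind the look-alikes: they are no part of the job. What is shaped like the rack but orange is not meant.

How it is judged:
On the way, in this order (a step that is already met when the one before it is completed fails the run):
1. the rack is lifted clear above the dish (its underside over 60 mm above the bench) (height (world z) of rack above 0.06 m and contact force between the fingers and rack above 0.5 N), for 0.2 s.
2. still held in the fingers, the rack's handle lies in the empty hook and bears on it (x of rack_bar in the frame of hook_seat between -0.022 and 0.022 m and y of rack_bar in the frame of hook_seat between -0.022 and 0.022 m and z of rack_bar in the frame of hook_seat between -0.008 and 0.012 m and contact force between the fingers and rack above 0.5 N and contact force between rack and hook above 0.3 N), for 0.1 s.
At the end, for the whole second after the job is handed in: The rack hangs at rest and released on the empty hook: bar's middle within 22 mm of the seat's middle sideways and along the hook, -8 to +12 mm in height, upright within 0.3 rad, touching neither stand nor other rack; the other rack still hangs on its hook, within 40 mm of its start (x of rack_bar in the frame of hook_seat between -0.022 and 0.022 m and y of rack_bar in the frame of hook_seat between -0.022 and 0.022 m and z of rack_bar in the frame of hook_seat between -0.008 and 0.012 m and contact force between rack and hook above 0.5 N and contact force between rack and stand below 0.1 N and contact force between rack and rack_hung below 0.1 N and contact force between rack and the fingers below 0.05 N and angle between rack's own z axis and vertical below 0.3 rad and linear speed of rack below 0.06 m/s and contact force between rack_hung and hook_taken above 0.5 N and distance of rack_hung from where it was at the start of the episode below 0.04 m).
It fails at once if the rack tips more than 40 degrees (slides could slip out) (angle between rack's own z axis and vertical above 0.7 rad).
It fails at once if the rack already hanging is knocked more than 60 mm (distance of rack_hung from where it was at the start of the episode above 0.06 m).
It fails at once if the dish, the tube rack, the microtube rack or the jar is shifted more than 40 mm (distance of any of dish, tube_rack, micro_rack, wash_jar from where it was at the start of the episode above 0.04 m).
It also fails if it takes over 58 s, if anything falls off the work surface, if the arm or the gripper's body presses on something with over 40 N, if the wrist force passes 120 N, or if a joint passes its speed limit or range.

## Robot

A 6-joint arm with a two-finger parallel gripper is mounted at the origin on the work surface. World frame = base frame: x ahead of the robot, y to its left, z up, the work surface at z = 0. Lengths are in m, angles in rad, forces in N, time in s.
With the tool pointing down it reaches from about 0.375 to 0.9 m from the base axis. Payload 3.1 kg.
Tool frame: the origin (TCP) lies midway between the tips of the shut fingers; the grasp point (between the pads) lies 19 mm behind it; z points along the fingers, y is the line along which they close (so a half turn about z gives the same grasp; the last joint's range is limited). The gripper opens to 85 mm and grips with 20 to 120 N. Pads are 22 mm wide; open, the fingers measure 114 mm over their backs; the gripper's body (76 mm by 85 mm) begins 54 mm behind the grasp point. The pads swing forward as they close: fully open they stand 13 mm farther back than shut.
Start: joints at [-1.51, 0.527, 1.433, -0, 1.181, -0.178], TCP at [0.148, -0.607, 0.209] pointing down, gripper open.
Joint ranges: [-3.08, 3.08], [-0.75, 2.2], [0.22, 2.44], [-1.43, 4.57], [0, 2.65], [-2.85, 2.85]. Speed limits (rad/s): [2.79, 2.79, 3.14, 3.14, 3.14, 3.14].

## Interface

Orientations are given as a unit quaternion [x, y, z, w].
In Python, from station import manip gives the robot as it stands. The module is installed in compiled form; this text tells all that it offers.
- The arm moves only by the tool apply_moves, never from a script. Its arguments are lists of equal length, an entry for each row: "claw": the gripper's target within -1 to 1 (fully open at 1, half-way at 0, shut at -1); "travel": the shift along the tool's x, y, z scaled (see below), a list of three; "turn": the turn, a rotation vector about the tool's x, y, z scaled (see below), a list of three. In form: {"claw": [claw, ...], "travel": [[dx, dy, dz], ...], "turn": [[rx, ry, rz], ...]}. A call has 1 to 5 rows; each row is the pose to reach, as a shift and turn from the pose commanded when the call began, along the tool's axes at that moment, turning the shorter way round; what a row does not reach only later rows make up. The controller multiplies each number of a shift by 800 mm and each number of a turn by 180 degrees. A row lasts 1/12 s, in which the tool goes at most 41.7 mm and 7.16 degrees, less where a joint would pass 70% of its speed; a pose out of reach is approached as far as the arm can. A call with a number of a shift or a turn outside -1 to 1 is refused whole. A call with a gripper value outside its range is refused whole. The fingers move at their own pace and stop on an object; "newtons" is the grip in N (left out, the last holds). Time passes only in rows, so rows that repeat a pose let the fingers close. It gives the time, the measured TCP pose, the force, the opening and the grip force at its end, in the units of the state.
- manip.sense(): the state, without advancing time (a new reading comes with each control period).
- manip.snapshot(name): name is "scene" or "top" or "wrist"; returns a dict with "pixels" (420x560x3 uint8, red, green, blue), "depth" (420x560 float32, m along the optical axis (not along the pixel's ray), 0 where there is no reading), "intrinsics" (3x3 intrinsics, pixels), "k1" (the pictures are not rectified: a ray, as slopes to the right and down, at radius r is drawn at 1 + k1 r^2 times it, then the intrinsics apply), "R" (3x3) and "t" (3): a world point X has camera coordinates R X + t. Camera axes: x right, y down, z forward; pixel columns grow to the right and rows downward; lengths in m; the calibration is good to about 2 mm. A picture is of the moment at which its call begins.
- manip.sign_off(): hands the job in; it is judged then, once.
The state is a dict: "t": time; "q": joint angles; "qd": joint speeds; "tau": joint torques, N m; "tcp_pos": TCP position; "tool_rot": TCP orientation; "force": force on the tool from outside, world axes, zero at the start; "ft_torque": the same for the moment, N m; "finger_gap": opening from 0.0 (shut) to 1.0 (fully open); "gripper_force": force on a finger pad.
Only numpy, scipy, OpenCV 4.12 (cv2) and the standard library are available. Lean on these libraries where they do the work, as an engineer would, in place of code of your own. Each camera call takes 0.05 s, during which the arm holds its last target. There are 200 camera calls.

## Working session

There is one attempt and no reset: what is moved stays moved. The work goes in short steps, Python scripts to look and compute and a tool call to move; the robot and the scene stay as the last step left them, time stands still between calls to the robot, and variables do not carry over. Pictures are saved under pics/ and viewed, at most 10 in all, crops included, and the job is handed in when it is done.

Besides the shell and the picture viewer there is one more tool, called after ">>>" as name(argument=value, ...), one argument or row to a line, values as JSON. apply_moves: Moves the arm, as the interface text tells. Shifts and turns lie within -1 to 1; 1 stands for 800 mm of shift or 180 degrees of turn. Its arguments: {"type":"object","properties":{"claw":{"type":"array","items":{"type":"number"}},"travel":{"type":"array","items":{"type":"array","items":{"type":"number"}}},"turn":{"type":"array","items":{"type":"array","items":{"type":"number"}}},"newtons":{"type":"number"}},"required":["claw","travel","turn"]}

```bash
mkdir -p pics; cat > h.py <<'E'
import numpy as np, cv2
from station import manip
from scipy.spatial.transform import Rotation as Ro
def cloud(s):
    K=s["intrinsics"];h,w=s["depth"].shape
    u,v=np.meshgrid(np.arange(w),np.arange(h))
    p=np.stack([u,v],-1).reshape(-1,1,2).astype(float)
    n=cv2.undistortPoints(p,np.array(K,float),np.array([s["k1"],0,0,0.])).reshape(h,w,2)
    d=s["depth"]
    c=np.dstack([n[...,0]*d,n[...,1]*d,d])
    P=(c-np.array(s["t"]))@np.array(s["R"])
    P[d==0]=np.nan
    return P
def save(s,n): cv2.imwrite("pics/"+n,s["pixels"][...,::-1])
E
python3 - <<'E'
from h import *
for n in("scene","top"):
    s=manip.snapshot(n);save(s,n+"0.png");np.save(n+"0.npy",cloud(s));print(n,-np.array(s["R"]).T@s["t"],s["k1"])
st=manip.sense();print(st["tcp_pos"],st["tool_rot"],st["t"],st["finger_gap"])
E
```

```text
scene [ 1.31304562 -0.16919209  0.87467868] -0.0409692029573316
top [ 0.16554739 -0.06423428  1.78396886] 0.047970803534066436
[ 0.14781205 -0.60654172  0.20793183] [ 9.92878713e-01  1.19125483e-01  5.02221559e-05 -9.88846139e-04] 0.1 1.0005336774544926
```

View pics/scene0.png

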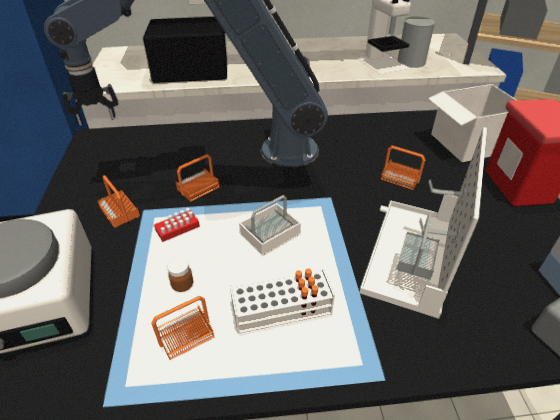

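View pics/top0.png

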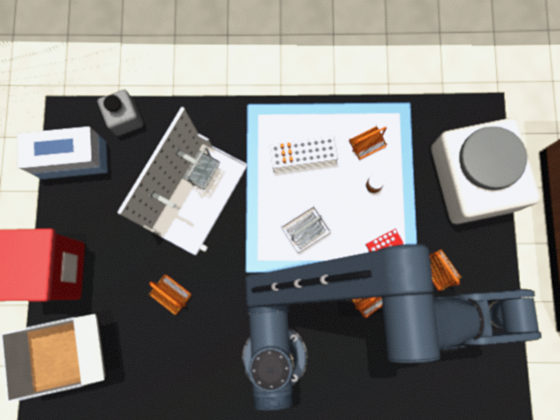

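The scene view shows the target rack in its dish at about (268,222). The stand is at (430,240), with its hung rack at (418,250) and the empty hook at (440,188). In the top view the dish is at (306,230), the panel runs from (122,212) to (183,112), and the hung rack is at (203,168).

```bash
python3 - <<'E'
from h import *
def rect(P,t):
    P=P.reshape(-1,3)[:, :2].astype(np.float32);(c,s,a)=cv2.minAreaRect(P*1000);print(t,len(P),np.round(c),np.round(s),round(a,1))
for n in("scene","top"):
    P=np.load(n+"0.npy");z=P[...,2]
    if n=="top":sl=np.s_[200:262,272:340]
    else: sl=np.s_[190:256,232:308]
    Q=P[sl].reshape(-1,3);zz=Q[:,2]
    rect(Q[(zz>.03)&(zz<.055)],n+" dish rim")
    h=Q[(zz>.095)&(zz<.13)];rect(h,"handle");print(np.nanmean(h,0),np.percentile(h[:,2],[5,50,95]))
    sl=np.s_[95:270,110:250] if n=="top" else np.s_[125:320,360:490]
    Q=P[sl].reshape(-1,3);zz=Q[:,2]
    rect(Q[(zz>.325)&(zz<.34)],"panel top");rect(Q[(zz>.24)&(zz<.32)],"panel face")
    f=Q[(zz>.25)&(zz<.31)];m=np.median(f,0);vx,vy,x0,y0=cv2.fitLine((f[:,:2]).astype(np.float32),cv2.DIST_HUBER,0,.001,.001).ravel();print("line",vx,vy,x0,y0)
    # things in front of the panel, height 0.14-0.22
    nrm=np.array([-vy,vx]); 
    if nrm[0]<0 and 0: nrm=-nrm
    d=(Q[:,:2]-[x0,y0])@nrm; a=(Q[:,:2]-[x0,y0])@[vx,vy]
    for lo,hi in((.14,.165),(.165,.18),(.18,.195),(.195,.22)):
        k=(zz>lo)&(zz<hi)&(abs(d)>.02)&(abs(d)<.15)&(abs(a)<.22)
        print(lo,k.sum(),[tuple(np.round(r,3)) for r in np.c_[d[k],a[k],zz[k]][::max(1,k.sum()//14)]])
E
```

```text
scene dish rim 1368 [ 437. -110.] [116. 143.] 32.4
handle 147 [ 435. -111.] [ 10. 128.] 35.2
[ 0.43816534 -0.1135718   0.11593061] [0.10069628 0.117864   0.12175483]
panel top 493 [604. 354.] [ 11. 371.] 61.1
panel face 790 [603. 348.] [ 11. 370.] 62.8
line 0.8777486 -0.47912145 0.65994954 0.3168342
0.14 37 [(np.float64(-0.074), np.float64(-0.046), np.float64(0.163)), (np.float64(-0.074), np.float64(-0.045), np.float64(0.15)), (np.float64(-0.075), np.float64(-0.045), np.float64(0.143)), (np.float64(-0.073), np.float64(0.072), np.float64(0.163)), (np.float64(-0.073), np.float64(0.076), np.float64(0.163)), (np.float64(-0.069), np.float64(0.075), np.float64(0.164)), (np.float64(-0.074), np.float64(0.073), np.float64(0.157)), (np.float64(-0.07), np.float64(0.074), np.float64(0.16)), (np.float64(-0.073), np.float64(0.072), np.float64(0.153)), (np.float64(-0.069), np.float64(0.075), np.float64(0.157)), (np.float64(-0.073), np.float64(0.074), np.float64(0.152)), (np.float64(-0.069), np.float64(0.074), np.float64(0.153)), (np.float64(-0.074), np.float64(0.073), np.float64(0.146)), (np.float6
[... 5845 characters left out ...]
(-0.069), np.float64(0.184))]
0.195 11 [(np.float64(-0.089), np.float64(0.087), np.float64(0.206)), (np.float64(-0.086), np.float64(0.084), np.float64(0.198)), (np.float64(-0.09), np.float64(0.085), np.float64(0.202)), (np.float64(-0.09), np.float64(0.08), np.float64(0.206)), (np.float64(-0.071), np.float64(0.065), np.float64(0.197)), (np.float64(-0.088), np.float64(-0.07), np.float64(0.205)), (np.float64(-0.091), np.float64(-0.068), np.float64(0.204)), (np.float64(-0.084), np.float64(-0.074), np.float64(0.196)), (np.float64(-0.089), np.float64(-0.073), np.float64(0.203)), (np.float64(-0.089), np.float64(-0.077), np.float64(0.207)), (np.float64(-0.089), np.float64(-0.08), np.float64(0.202))]
```

```bash
cat >> h.py <<'E'
def ori(az,th):  # tool x along az+90 (bar y), z down and leaning th (deg) toward az
    a=np.radians(az);t=np.radians(th);e=np.array([np.cos(a),np.sin(a),0])
    z=np.sin(t)*e-np.cos(t)*np.array([0,0,1.]);x=np.array([-np.sin(a),np.cos(a),0])
    return np.column_stack([x,np.cross(z,x),z])
def rel(p,R,p0=None,R0=None):
    s=manip.sense()
    if p0 is None: p0=np.array(s["tcp_pos"]);R0=Ro.from_quat(s["tool_rot"]).as_matrix()
    d=R0.T@(np.array(p)-p0);r=Ro.from_matrix(R0.T@R).as_rotvec()
    print("travel",np.round(d/.8,4),"turn",np.round(r/np.pi,4),"rows",round(max(np.linalg.norm(d)/.0417,np.degrees(np.linalg.norm(r))/7.16),1))
E
python3 - <<'E'
from h import *
p=np.array([.40,-.10,.28]);R=ori(33.5,32)
rel(p,R); rel([.36,-.30,.30],R)
s=manip.sense();rel(np.array(s["tcp_pos"])+[0,0,.12],ori(33.5,32))
E
```

```text
travel [ 0.4561 -0.5408 -0.0889] turn [-0.1196  0.1691 -0.5922] rows 15.8
travel [ 0.3484 -0.3098 -0.1144] turn [-0.1196  0.1691 -0.5922] rows 15.8
travel [ 1.0e-04 -3.0e-04 -1.5e-01] turn [-0.1196  0.1691 -0.5922] rows 15.8
```

```bash
cat >> h.py <<'E'
def plan(wps,p0=None,R0=None,deg=33,mm=195):
    """split straight path into calls; prints final-row values of each call"""
    from scipy.spatial.transform import Slerp
    s=manip.sense()
    if p0 is None: p0=np.array(s["tcp_pos"]);R0=Ro.from_quat(s["tool_rot"]).as_matrix()
    for p,R in wps:
        p=np.array(p,float);d=np.linalg.norm(p-p0)*1000;r=np.degrees(Ro.from_matrix(R0.T@R).magnitude())
        n=max(1,int(np.ceil(max(d/mm,r/deg))));sl=Slerp([0,1],Ro.from_matrix([R0,R]));a=p0
        for i in range(n):
            A,B=sl(i/n).as_matrix(),sl((i+1)/n).as_matrix();pa=a+(p-a)*i/n;pb=a+(p-a)*(i+1)/n
            dd=A.T@(pb-pa);rr=Ro.from_matrix(A.T@B).as_rotvec()
            print(np.round(dd/.8,3).tolist(),np.round(rr/np.pi,4).tolist(),"rows",round(max(np.linalg.norm(dd)/.0417,np.degrees(np.linalg.norm(rr))/7.16),1))
        p0,R0=p,R
E
python3 - <<'E'
from h import *
s=manip.sense();p0=np.array(s["tcp_pos"]);R=ori(33.5,32);R0=Ro.from_quat(s["tool_rot"]).as_matrix()
plan([(p0+[.02,.03,.1],R0),([.40,-.10,.28],R)])
E
```

```text
[0.033, -0.031, -0.125] [0.0, 0.0, 0.0] rows 2.5
[0.106, -0.128, 0.009] [-0.0299, 0.0423, -0.148] rows 3.9
[0.15, -0.068, 0.017] [-0.0299, 0.0423, -0.148] rows 3.9
[0.162, 0.004, 0.035] [-0.0299, 0.0423, -0.148] rows 3.9
[0.138, 0.07, 0.059] [-0.0299, 0.0423, -0.148] rows 3.9
```

>>> apply_moves(
  claw=[0.3,0.3,0.3],
  travel=[
    [0.033,-0.031,-0.125],
    [0.033,-0.031,-0.125],
    [0.033,-0.031,-0.125],
  ],
  turn=[
    [0,0,0],
    [0,0,0],
    [0,0,0],
  ],
)

```text
t: 0.35
tcp_pos: [0.1684, -0.577, 0.3118]
tool_rot: [0.993, 0.119, 0.0, 0.001]
force: [0.4, -1.2, 0.2]
finger_gap: 0.649
gripper_force: 0.0
```

>>> apply_moves(
  claw=[0.3,0.3,0.3,0.3,0.3],
  travel=[
    [0.106,-0.128,0.009],
    [0.106,-0.128,0.009],
    [0.106,-0.128,0.009],
    [0.106,-0.128,0.009],
    [0.106,-0.128,0.009],
  ],
  turn=[
    [-0.0299,0.0423,-0.148],
    [-0.0299,0.0423,-0.148],
    [-0.0299,0.0423,-0.148],
    [-0.0299,0.0423,-0.148],
    [-0.0299,0.0423,-0.148],
  ],
)

```text
t: 0.77
tcp_pos: [0.2259, -0.4533, 0.3011]
tool_rot: [0.935, 0.345, 0.072, 0.037]
force: [-1.1, -0.3, 0.2]
finger_gap: 0.646
gripper_force: 0.0
```

>>> apply_moves(
  claw=[0.3,0.3,0.3,0.3,0.3],
  travel=[
    [0.15,-0.068,0.017],
    [0.15,-0.068,0.017],
    [0.15,-0.068,0.017],
    [0.15,-0.068,0.017],
    [0.15,-0.068,0.017],
  ],
  turn=[
    [-0.0299,0.0423,-0.148],
    [-0.0299,0.0423,-0.148],
    [-0.0299,0.0423,-0.148],
    [-0.0299,0.0423,-0.148],
    [-0.0299,0.0423,-0.148],
  ],
)

```text
t: 1.18
tcp_pos: [0.2834, -0.3372, 0.2939]
tool_rot: [0.822, 0.548, 0.138, 0.073]
force: [-0.4, -1.9, 0.5]
finger_gap: 0.652
gripper_force: 0.0
```

>>> apply_moves(
  claw=[0.3,0.3,0.3,0.3,0.3],
  travel=[
    [0.162,0.004,0.035],
    [0.162,0.004,0.035],
    [0.162,0.004,0.035],
    [0.162,0.004,0.035],
    [0.162,0.004,0.035],
  ],
  turn=[
    [-0.0299,0.0423,-0.148],
    [-0.0299,0.0423,-0.148],
    [-0.0299,0.0423,-0.148],
    [-0.0299,0.0423,-0.148],
    [-0.0299,0.0423,-0.148],
  ],
)

```text
t: 1.6
tcp_pos: [0.3421, -0.22, 0.287]
tool_rot: [0.659, 0.719, 0.195, 0.105]
force: [0.2, -0.9, 0.0]
finger_gap: 0.651
gripper_force: 0.0
```

>>> apply_moves(
  claw=[0.3,0.3,0.3,0.3,0.3],
  travel=[
    [0.138,0.07,0.059],
    [0.138,0.07,0.059],
    [0.138,0.07,0.059],
    [0.138,0.07,0.059],
    [0.138,0.07,0.059],
  ],
  turn=[
    [-0.0299,0.0423,-0.148],
    [-0.0299,0.0423,-0.148],
    [-0.0299,0.0423,-0.148],
    [-0.0299,0.0423,-0.148],
    [-0.0299,0.0423,-0.148],
  ],
)

```text
t: 2.02
tcp_pos: [0.4008, -0.1019, 0.2798]
tool_rot: [0.456, 0.847, 0.241, 0.13]
force: [-0.3, -0.8, -0.5]
finger_gap: 0.647
gripper_force: 0.0
```

```bash
python3 - <<'E'
from h import *
s=manip.snapshot("wrist");save(s,"w1.png");P=cloud(s);Q=P.reshape(-1,3)
k=(Q[:,2]>.1)&(Q[:,2]<.13)&(np.hypot(Q[:,0]-.435,Q[:,1]+.111)<.08);h=Q[k]
(c,sz,a)=cv2.minAreaRect((h[:,:2]*1000).astype(np.float32));print(k.sum(),c,sz,a,np.percentile(h[:,2],[5,50,95]))
v=cv2.fitLine(h[:,:2].astype(np.float32),cv2.DIST_HUBER,0,.001,.001).ravel();print(v,np.degrees(np.arctan2(v[1],v[0])))
print(manip.sense()["q"])
E
```

```text
821 (432.7966613769531, -108.30332946777344) (9.467738151550293, 122.3105239868164) 34.68283462524414 [0.10676266 0.11716793 0.11901096]
[ 0.5587493  -0.8293366   0.43089476 -0.10825401] -56.03065
[-0.99302733  0.06719104  2.08183779  0.63790951  1.08708377 -1.9024485 ]
```

View pics/w1.png

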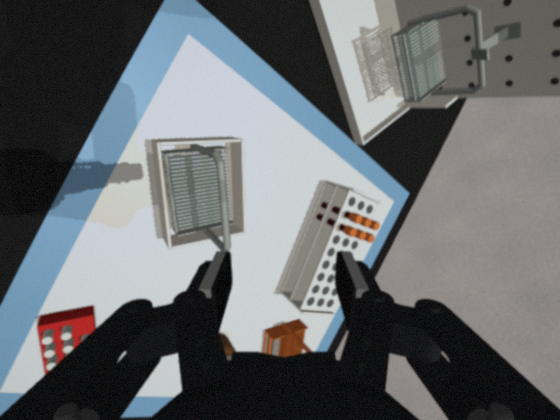

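Wrist view: the bar runs from about (215,148) to (228,250), over the dish at (197,190). By my estimate, gripping the −y side of the bar is easier to reach with the tool leaning outward, so I'll grip there at about 25° lean.

```bash
python3 - <<'E'
from h import *
R=ori(34.3,26);z=R[:,2];G=np.array([.4504,-.1348,.1145])
print(G+.019*z)
plan([(G-.071*z,R)])
E
```

```text
[ 0.45728062 -0.13010636  0.09742291]
[-0.068, -0.074, 0.104] [0.0323, 0.0035, -0.0058] rows 2.8
```

>>> apply_moves(
  claw=[0.3,0.3,0.3,0.3,0.3],
  travel=[
    [-0.068,-0.074,0.104],
    [-0.068,-0.074,0.104],
    [-0.068,-0.074,0.104],
    [-0.068,-0.074,0.104],
    [-0.068,-0.074,0.104],
  ],
  turn=[
    [0.0323,0.0035,-0.0058],
    [0.0323,0.0035,-0.0058],
    [0.0323,0.0035,-0.0058],
    [0.0323,0.0035,-0.0058],
    [0.0323,0.0035,-0.0058],
  ],
)

```text
t: 2.48
tcp_pos: [0.4246, -0.1515, 0.1771]
tool_rot: [0.455, 0.861, 0.201, 0.104]
force: [0.2, -0.5, 0.5]
finger_gap: 0.656
gripper_force: 0.0
```

```bash
python3 - <<'E'
from h import *
s=manip.snapshot("wrist");save(s,"w2.png");P=cloud(s);Q=P.reshape(-1,3)
k=(Q[:,2]>.11)&(Q[:,2]<.13)&(np.hypot(Q[:,0]-.435,Q[:,1]+.111)<.08);h=Q[k]
(c,sz,a)=cv2.minAreaRect((h[:,:2]*1000).astype(np.float32));print(k.sum(),c,sz,a,np.percentile(h[:,2],[5,50,95]))
st=manip.sense();p=np.array(st["tcp_pos"]);R=Ro.from_quat(st["tool_rot"]).as_matrix();print(st["q"],p,R[:,2])
a=np.radians(a);c=np.array([c[0]/1e3,c[1]/1e3,.1145]);print("bar in tool",R.T@(c-p), R.T@[-np.sin(a),np.cos(a),0])
E
```

```text
1475 (433.02899169921875, -109.75413513183594) (8.518823623657227, 115.57244873046875) 34.480308532714844 [0.11293815 0.11742863 0.11896503]
[-0.93372301  0.32690153  2.07391816  0.63717146  0.83305317 -1.99182508] [ 0.42450421 -0.15081202  0.17844155] [ 0.36280297  0.24981535 -0.89775625]
bar in tool [ 0.02897892 -0.00104381  0.07075363] [ 9.99998120e-01 -1.86315480e-03  5.36898662e-04]
```

View pics/w2.png

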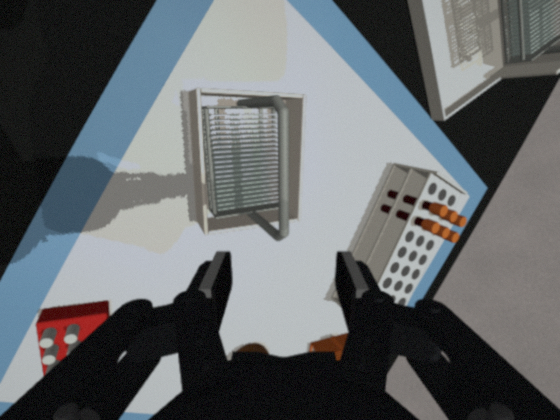

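The bar, from (280,100) to (284,235), lies midway between the fingers at (230,260) and (340,260). I can advance.

>>> apply_moves(
  claw=[0.3,0.3,0.3,0.3,0.3],
  travel=[
    [0,-0.001,0.04],
    [0,-0.001,0.08],
    [0,-0.001,0.112],
    [0,-0.001,0.112],
    [0,-0.001,0.112],
  ],
  turn=[
    [0,0,0],
    [0,0,0],
    [0,0,0],
    [0,0,0],
    [0,0,0],
  ],
)

```text
t: 2.95
tcp_pos: [0.4567, -0.1274, 0.0988]
tool_rot: [0.452, 0.863, 0.2, 0.106]
force: [0.5, -0.6, 0.3]
finger_gap: 0.651
gripper_force: 0.0
```

```bash
python3 - <<'E'
from h import *
st=manip.sense();p=np.array(st["tcp_pos"]);R=Ro.from_quat(st["tool_rot"]).as_matrix();print(np.round(st["q"],3),p,R[:,2],st["force"])
print("bar in tool",R.T@(np.array([.4333,-.1098,.1145])-p))
E
```

```text
[-0.829  0.524  2.115  0.857  0.616 -2.173] [ 0.45670758 -0.12738953  0.09883668] [ 0.36382321  0.24983462 -0.89733792] [ 0.4925898  -0.56489717  0.26577702]
bar in tool [ 0.02775501 -0.00137858 -0.01817704]
```

>>> apply_moves(
  claw=[-1,-1,-1,-1,-1],
  travel=[
    [0,0,0],
    [0,0,0],
    [0,0,0],
    [0,0,0],
    [0,0,0],
  ],
  turn=[
    [0,0,0],
    [0,0,0],
    [0,0,0],
    [0,0,0],
    [0,0,0],
  ],
  newtons=60,
)

```text
t: 3.37
tcp_pos: [0.4566, -0.1281, 0.0982]
tool_rot: [0.452, 0.863, 0.2, 0.106]
force: [-2.1, -1.2, 4.0]
finger_gap: 0.001
gripper_force: 2.2
```

>>> apply_moves(
  claw=[-1,-1,-1,-1,-1],
  travel=[
    [0,0,0],
    [0,0,0],
    [0,0,0],
    [0,0,0],
    [0,0,0],
  ],
  turn=[
    [0,0,0],
    [0,0,0],
    [0,0,0],
    [0,0,0],
    [0,0,0],
  ],
)

```text
t: 3.78
tcp_pos: [0.4568, -0.1281, 0.0981]
tool_rot: [0.452, 0.863, 0.2, 0.106]
force: [-2.9, -2.3, 9.5]
finger_gap: -0.001
gripper_force: 4.8
```

```bash
python3 - <<'E'
from h import *
s=manip.sense();p=np.array(s["tcp_pos"]);print(s["force"],s["ft_torque"],s["finger_gap"],s["gripper_force"])
plan([(p+[-.003,0,.10],Ro.from_quat(s["tool_rot"]).as_matrix())],mm=60)
E
```

```text
[-2.85433985 -2.29801967  9.52470892] [-0.17518367  0.17285372  0.00123579] -0.001239769287359995 4.8441291600465775
[0.001, 0.026, -0.057] [0.0, 0.0, 0.0] rows 1.2
[0.001, 0.026, -0.057] [0.0, 0.0, 0.0] rows 1.2
```

```bash
python3 - <<'E'
from h import *
s=manip.snapshot("wrist");im=s["pixels"][...,::-1];t=manip.snapshot("scene")["pixels"][...,::-1]
a=cv2.resize(im[120:400,130:430],(400,373));b=cv2.resize(t[150:290,200:350],(400,373));cv2.imwrite("pics/g.png",np.hstack([a,b]))
E
```

```text
(no output)
```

View pics/g.png

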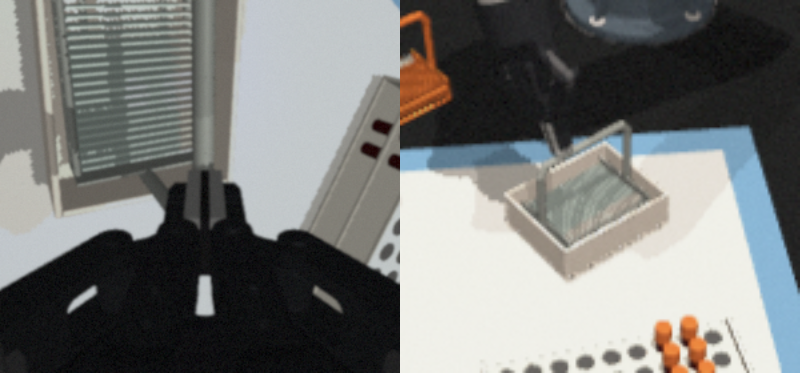

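Left crop: the fingers are shut at about (205,200), and the bar's end at (205,175) goes in underneath them. The gap reads 0, so the bar isn't properly held. I'll check with depth in the tool frame.

```bash
python3 - <<'E'
from h import *
st=manip.sense();p=np.array(st["tcp_pos"]);R=Ro.from_quat(st["tool_rot"]).as_matrix()
for n in("wrist","scene"):
    s=manip.snapshot(n);P=cloud(s);T=((P-p)@R)*1000;Q=P.reshape(-1,3);q=T.reshape(-1,3)
    k=(Q[:,2]>.10)&(Q[:,2]<.13)&(abs(q[:,0]-28)<62)&(abs(q[:,1])<25)
    o=np.argsort(q[k][:,0]);A=np.c_[q[k],Q[k][:,2]*1000][o];print(n,len(A));print(np.round(A[::max(1,len(A)//14)]))
    if n=="wrist":
        print("col 285"); 
        for r in range(225,300,5): print(r,[np.round(T[r,c]).tolist() for c in(274,284,294)])
E
```

```text
wrist 3204
[[  7. -13. -41. 129.]
 [ 11.   0. -22. 118.]
 [ 13.  -6. -30. 123.]
 [ 20.  -1. -22. 117.]
 [ 28.  -1. -22. 118.]
 [ 35.  -3. -22. 116.]
 [ 42.  -4. -21. 115.]
 [ 49.   1. -23. 119.]
 [ 55.  -4. -20. 114.]
 [ 61.   2. -22. 118.]
 [ 68.  -3. -21. 116.]
 [ 73.  -2. -22. 117.]
 [ 79.   3. -21. 118.]
 [ 84.  -1. -18. 113.]
 [ 90.  -8.  -9. 103.]]
col 285
225 [[22.0, -5.0, -19.0], [23.0, 1.0, -23.0], [-18.0, 10.0, 80.0]]
230 [[18.0, -5.0, -18.0], [21.0, 1.0, -23.0], [-23.0, 10.0, 80.0]]
235 [[15.0, -5.0, -18.0], [17.0, 1.0, -21.0], [-27.0, 10.0, 78.0]]
240 [[13.0, -5.0, -18.0], [15.0, 1.0, -22.0], [-32.0, 10.0, 78.0]]
245 [[-40.0, -8.0, 84.0], [12.0, 1.0, -22.0], [-37.0, 10.0, 77.0]]
250 [[13.0, -4.0, -32.0], [13.0, 1.0, -30.0], [12.0, 6.0, -29.0]]
255 [[13.0, -4.0, -36.0], [12.0, 1.0, -35.0], [12.0, 6.0, -35.0]]
260 [[12.0, -4.0, -40.0], [13.0, 1.0, -41.0], [13.0, 5.0, -40.0]]
265 [[12.0, -4.0, -45.0], [12.0, 1.0, -45.0], [12.0, 5.0, -45.0]]
270 [[12.0, -4.0, -49.0], [13.0, 1.0, -50.0], [13.0, 5.0, -50.0]]
275 [[12.0, -4.0, -53.0], [12.0, 1.0, -53.0], [12.0, 5.0, -53.0]]
280 [[12.0, -4.0, -57.0], [12.0, 1.0, -57.0], [12.0, 5.0, -57.0]]
285 [[11.0, -4.0, -59.0], [11.0, 1.0, -59.0], [13.0, 5.0, -62.0]]
290 [[13.0, -3.0, -66.0], [8.0, 1.0, -59.0], [13.0, 5.0, -66.0]]
295 [[13.0, -3.0, -69.0], [7.0, 1.0, -60.0], [13.0, 4.0, -69.0]]
scene 149
[[-34.   0. -14. 111.]
 [-28.  -2. -17. 113.]
 [-23.  -0. -15. 112.]
 [-14.   3. -26. 123.]
 [-10.  -6. -29. 122.]
 [ -5.   7. -29. 127.]
 [  3.   6. -22. 120.]
 [ 12.   4. -23. 120.]
 [ 23.   5. -25. 123.]
 [ 33.   2. -19. 116.]
 [ 43.   4. -18. 116.]
 [ 52.   4. -23. 121.]
 [ 62.   6. -25. 123.]
 [ 73.   3. -20. 117.]
 [ 81.   2. -19. 116.]]
```

>>> apply_moves(
  claw=[-1,-1,-1,-1],
  travel=[
    [0,0,-0.015],
    [0,0,-0.03],
    [0,0,-0.06],
    [0,0,-0.06],
  ],
  turn=[
    [0,0,0],
    [0,0,0],
    [0,0,0],
    [0,0,0],
  ],
)

```text
t: 4.32
tcp_pos: [0.4394, -0.1409, 0.1426]
tool_rot: [0.452, 0.863, 0.199, 0.107]
force: [-0.3, -0.8, 0.0]
finger_gap: 0.0
gripper_force: 0.0
```

```bash
cat > tip.py <<'E'
from h import *
st=manip.sense();p=np.array(st["tcp_pos"]);R=Ro.from_quat(st["tool_rot"]).as_matrix();print(p,st["force"],st["finger_gap"])
for n in("wrist","scene"):
    s=manip.snapshot(n);P=cloud(s);q=((P-p)@R).reshape(-1,3)*1000;Q=P.reshape(-1,3)
    k=(abs(q[:,0])<15)&(abs(q[:,1])<50)&(q[:,2]>-60)&(q[:,2]<20)
    A=q[k];A=A[np.argsort(-A[:,2])];print(n,len(A),np.round(A[:40:4]).tolist())
    k=(Q[:,2]>.11)&(Q[:,2]<.125)&(np.hypot(Q[:,0]-.433,Q[:,1]+.11)<.07)
    if n=="wrist":print("bar",cv2.minAreaRect((Q[k][:,:2]*1000).astype(np.float32)),np.median(Q[k][:,2]))
E
python3 tip.py
```

```text
[ 0.43943161 -0.14085447  0.14257339] [-0.29161457 -0.84087344  0.02589984] 0.0003026321938432839
wrist 2101 [[12.0, -6.0, -25.0], [12.0, -5.0, -26.0], [12.0, 5.0, -27.0], [12.0, -3.0, -27.0], [12.0, -1.0, -27.0], [12.0, 4.0, -27.0], [12.0, -4.0, -28.0], [12.0, 3.0, -28.0], [12.0, 2.0, -28.0], [8.0, 9.0, -28.0]]
bar ((429.6971740722656, -103.858154296875), (9.588151931762695, 102.24893951416016), 34.55376434326172) 0.11743654427112386
scene 115 [[-4.0, 6.0, -24.0], [-8.0, 8.0, -26.0], [-10.0, 6.0, -27.0], [-0.0, 8.0, -28.0], [10.0, 10.0, -30.0], [-8.0, 11.0, -32.0], [-11.0, 2.0, -33.0], [-0.0, 12.0, -35.0], [-11.0, -3.0, -35.0], [2.0, 14.0, -37.0]]
```

Both cameras put the shut fingertips about 25 mm short of the reported TCP. The real grasp point is therefore about 44 mm behind the TCP, and I'll advance that much deeper.

>>> apply_moves(
  claw=[0.3,0.3,0.3,0.3,0.3],
  travel=[
    [0,0,0],
    [0,0,0],
    [0,0,0],
    [0,0,0],
    [0,0,0],
  ],
  turn=[
    [0,0,0],
    [0,0,0],
    [0,0,0],
    [0,0,0],
    [0,0,0],
  ],
)

```text
t: 4.83
tcp_pos: [0.439, -0.139, 0.14]
tool_rot: [0.452, 0.863, 0.2, 0.105]
force: [0.1, 1.4, 0.5]
finger_gap: 0.651
gripper_force: 0.0
```

```bash
python3 tip.py; python3 - <<'E'
from h import *
st=manip.sense();p=np.array(st["tcp_pos"]);R=Ro.from_quat(st["tool_rot"]).as_matrix()
print("bar in tool",R.T@(np.array([.4333,-.1098,.1140])-p),st["finger_gap"])
E
```

```text
[ 0.43901255 -0.13898961  0.13999787] [0.06294434 1.38037091 0.47610882] 0.650666581649756
wrist 2849 [[6.0, -27.0, -25.0], [-5.0, -27.0, -26.0], [5.0, -27.0, -26.0], [-2.0, 28.0, -27.0], [1.0, 29.0, -27.0], [-3.0, 28.0, -27.0], [-6.0, 28.0, -27.0], [3.0, -27.0, -27.0], [-9.0, -27.0, -28.0], [-7.0, 28.0, -28.0]]
bar ((433.1760559082031, -109.51765441894531), (8.925755500793457, 115.65196228027344), 34.488609313964844) 0.11733852094702549
scene 182 [[8.0, -28.0, -29.0], [-7.0, 34.0, -30.0], [-9.0, -28.0, -31.0], [-11.0, 31.0, -31.0], [2.0, -28.0, -32.0], [-0.0, -28.0, -33.0], [-2.0, 34.0, -33.0], [-12.0, 30.0, -34.0], [-12.0, -25.0, -35.0], [7.0, -22.0, -36.0]]
bar in tool [ 0.02743021 -0.00080882  0.02878385] 0.6465776707031848
```

>>> apply_moves(
  claw=[0.3,0.3,0.3,0.3,0.3],
  travel=[
    [-0.003,-0.001,0.04],
    [-0.003,-0.001,0.07],
    [-0.003,-0.001,0.09],
    [-0.003,-0.001,0.09],
    [-0.003,-0.001,0.09],
  ],
  turn=[
    [0,0,0],
    [0,0,0],
    [0,0,0],
    [0,0,0],
    [0,0,0],
  ],
)

```text
t: 5.35
tcp_pos: [0.4657, -0.1231, 0.0749]
tool_rot: [0.452, 0.863, 0.201, 0.104]
force: [0.3, 0.5, -0.5]
finger_gap: 0.648
gripper_force: 0.0
```

>>> apply_moves(
  claw=[-1,-1,-1,-1,-1],
  travel=[
    [0,0,0],
    [0,0,0],
    [0,0,0],
    [0,0,0],
    [0,0,0],
  ],
  turn=[
    [0,0,0],
    [0,0,0],
    [0,0,0],
    [0,0,0],
    [0,0,0],
  ],
  newtons=60,
)

```text
t: 5.77
tcp_pos: [0.4662, -0.1244, 0.0763]
tool_rot: [0.452, 0.863, 0.2, 0.106]
force: [-3.2, -1.4, 6.4]
finger_gap: 0.084
gripper_force: 58.6
```

>>> apply_moves(
  claw=[-1,-1,-1],
  travel=[
    [0,0,0],
    [0,0,0],
    [0,0,0],
  ],
  turn=[
    [0,0,0],
    [0,0,0],
    [0,0,0],
  ],
)

```text
t: 6.02
tcp_pos: [0.4662, -0.1244, 0.0763]
tool_rot: [0.452, 0.863, 0.2, 0.106]
force: [-3.0, -1.4, 6.9]
finger_gap: 0.078
gripper_force: 58.6
```

```bash
python3 - <<'E'
from h import *
s=manip.sense();p=np.array(s["tcp_pos"]);R=Ro.from_quat(s["tool_rot"]).as_matrix();print(s["force"],s["ft_torque"],np.round(s["q"],3))
print("bar in tool",R.T@(np.array([.4333,-.1098,.1140])-p))
plan([(p+[0,0,.10],R)],mm=50)
E
```

```text
[-3.02724758 -1.37162891  6.88771447] [-0.13624964  0.14365069 -0.07532606] [-0.805  0.582  2.113  0.934  0.572 -2.241]
bar in tool [ 0.03060853 -0.00017532 -0.04216052]
[-0.0, 0.028, -0.056] [0.0, 0.0, 0.0] rows 1.2
[-0.0, 0.028, -0.056] [0.0, 0.0, 0.0] rows 1.2
```

>>> apply_moves(
  claw=[-1,-1,-1,-1],
  travel=[
    [0,0.009,-0.018],
    [0,0.018,-0.037],
    [0,0.028,-0.056],
    [0,0.028,-0.056],
  ],
  turn=[
    [0,0,0],
    [0,0,0],
    [0,0,0],
    [0,0,0],
  ],
)

```text
t: 6.35
tcp_pos: [0.467, -0.1243, 0.1276]
tool_rot: [0.451, 0.863, 0.199, 0.107]
force: [0.9, 0.6, -3.5]
finger_gap: 0.083
gripper_force: 59.1
```

>>> apply_moves(
  claw=[-1,-1,-1,-1,-1],
  travel=[
    [0,0.018,-0.037],
    [0,0.036,-0.074],
    [0,0.045,-0.09],
    [0,0.045,-0.09],
    [0,0.045,-0.09],
  ],
  turn=[
    [0,0,0],
    [0,0,0],
    [0,0,0],
    [0,0,0],
    [0,0,0],
  ],
)

```text
t: 6.77
tcp_pos: [0.4664, -0.1231, 0.2056]
tool_rot: [0.452, 0.863, 0.2, 0.106]
force: [-0.6, 0.5, -3.9]
finger_gap: 0.082
gripper_force: 59.2
```

```bash
python3 - <<'E'
from h import *
s=manip.snapshot("scene");save(s,"s2.png")
st=manip.sense();p=np.array(st["tcp_pos"]);R=Ro.from_quat(st["tool_rot"]).as_matrix();print(p,st["force"],np.round(st["q"],3))
bar=p+R@[.0306,0,-.042];print("bar expected",bar)
Q=cloud(s).reshape(-1,3);d=Q-bar;a=np.radians(34.4)
k=(np.abs(d[:,:2]@[-np.sin(a),np.cos(a)])<.075)&(np.abs(d[:,:2]@[np.cos(a),np.sin(a)])<.08)&(d[:,2]<-.055)&(d[:,2]>-.13)
E=np.c_[d@[np.cos(a),np.sin(a),0],d@[-np.sin(a),np.cos(a),0],d[:,2]][k];print(len(E));print(np.percentile(E,[1,25,50,75,99],axis=0).round(3))
E
```

```text
[ 0.4658185  -0.12247984  0.20478138] [-0.74526688 -0.86163739 -2.43722543] [-0.802  0.297  1.999  0.607  0.866 -1.812]
bar expected [ 0.43322408 -0.10788702  0.24253073]
1182
[[-0.039 -0.065 -0.105]
 [-0.012 -0.043 -0.085]
 [ 0.012 -0.01  -0.08 ]
 [ 0.033  0.024 -0.077]
 [ 0.042  0.053 -0.062]]
```

View pics/s2.png

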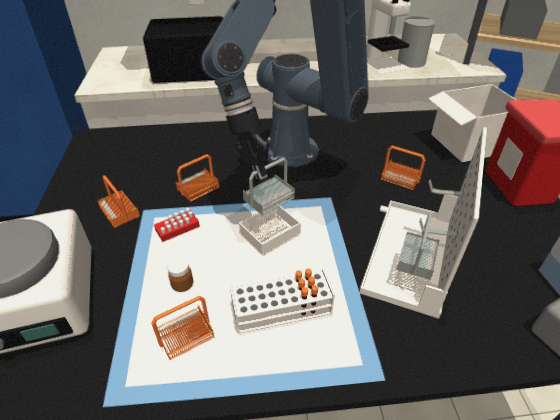

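The rack hangs level in the fingers at about (270,190) and the dish at (270,230) is unmoved. Next is the transfer to just in front of the hook.

```bash
python3 - <<'E'
from h import *
st=manip.sense();R=Ro.from_quat(st["tool_rot"]).as_matrix();R1=Ro.from_euler('z',27,degrees=True).as_matrix()@R
R1=ori(61.4,26)
S=np.array([.497,.326,.181]);hx=np.array([.478,.878,0]);o=np.array([.0306,0,-.042])
A=S-.07*hx+[0,0,.055]
plan([(A-R1@o,R1)],deg=14,mm=110)
E
```

```text
[0.094, 0.069, 0.036] [0.0001, 0.0162, -0.0333] rows 2.3
[0.084, 0.078, 0.041] [0.0001, 0.0162, -0.0333] rows 2.3
[0.073, 0.087, 0.045] [0.0001, 0.0162, -0.0333] rows 2.3
[0.062, 0.094, 0.048] [0.0001, 0.0162, -0.0333] rows 2.3
```

>>> apply_moves(
  claw=[-1,-1,-1,-1],
  travel=[
    [0.024,0.017,0.009],
    [0.047,0.035,0.018],
    [0.07,0.052,0.027],
    [0.094,0.069,0.036],
  ],
  turn=[
    [0,0.004,-0.008],
    [0,0.008,-0.017],
    [0,0.012,-0.025],
    [0,0.0162,-0.0333],
  ],
)

```text
t: 7.15
tcp_pos: [0.4738, -0.0244, 0.2022]
tool_rot: [0.401, 0.888, 0.206, 0.091]
force: [-0.4, -0.4, -3.1]
finger_gap: 0.08
gripper_force: 59.2
```

>>> apply_moves(
  claw=[-1,-1,-1,-1],
  travel=[
    [0.021,0.02,0.01],
    [0.042,0.039,0.02],
    [0.063,0.058,0.03],
    [0.084,0.078,0.041],
  ],
  turn=[
    [0,0.004,-0.008],
    [0,0.008,-0.017],
    [0,0.012,-0.025],
    [0,0.0162,-0.0333],
  ],
)

```text
t: 7.48
tcp_pos: [0.4818, 0.0727, 0.2]
tool_rot: [0.349, 0.91, 0.211, 0.079]
force: [0.9, 0.4, -3.3]
finger_gap: 0.079
gripper_force: 59.2
```

>>> apply_moves(
  claw=[-1,-1,-1,-1],
  travel=[
    [0.018,0.022,0.011],
    [0.036,0.043,0.022],
    [0.055,0.065,0.034],
    [0.073,0.087,0.045],
  ],
  turn=[
    [0,0.004,-0.008],
    [0,0.008,-0.017],
    [0,0.012,-0.025],
    [0,0.0162,-0.0333],
  ],
)

```text
t: 7.82
tcp_pos: [0.4904, 0.1699, 0.1979]
tool_rot: [0.295, 0.929, 0.214, 0.066]
force: [-0.1, -0.8, -3.8]
finger_gap: 0.083
gripper_force: 59.2
```

>>> apply_moves(
  claw=[-1,-1,-1,-1,-1],
  travel=[
    [0.015,0.023,0.012],
    [0.031,0.047,0.024],
    [0.046,0.07,0.036],
    [0.062,0.094,0.048],
    [0.062,0.094,0.048],
  ],
  turn=[
    [0,0.004,-0.008],
    [0,0.008,-0.017],
    [0,0.012,-0.025],
    [0,0.0162,-0.0333],
    [0,0.0162,-0.0333],
  ],
)

```text
t: 8.23
tcp_pos: [0.4991, 0.2693, 0.1966]
tool_rot: [0.239, 0.944, 0.219, 0.054]
force: [0.9, -0.3, -3.5]
finger_gap: 0.082
gripper_force: 59.2
```

```bash
cat > hk.py <<'E'
from h import *
import sys
s=manip.snapshot("scene");save(s,sys.argv[1])
st=manip.sense();p=np.array(st["tcp_pos"]);R=Ro.from_quat(st["tool_rot"]).as_matrix();print(p,st["force"],np.round(st["q"],2),st["finger_gap"])
hx=np.array([.478,.878,0]);hy=np.array([-.878,.478,0]);S=np.array([.497,.326,.181]);F=np.array([hx,hy,[0,0,1]])
b=F@(p+R@[.0306,0,-.042]-S);print("bar rel seat (FK)",np.round(b*1000),"lean",np.degrees(np.arccos(-R[2,2])),"barz",np.degrees(np.arcsin(R[2,0])))
for n in("scene","top","wrist"):
    if n!="scene": s=manip.snapshot(n)
    q=(cloud(s).reshape(-1,3)-S)@F.T*1000; e=q-b*1000
    # bar: near its predicted place
    k=(abs(e[:,0])<12)&(abs(e[:,1])<60)&(abs(e[:,2])<12)&((e[:,1]>-10))
    print(n,"bar pts",k.sum(),np.round(np.median(q[k],0)),"y range",np.round(np.percentile(q[k][:,1],[2,98])) if k.sum() else "")
    k=(abs(q[:,1])<16)&(q[:,2]<29)&(q[:,2]>-15)&(q[:,0]>-27)&(q[:,0]<50)&~((abs(e[:,0])<12)&(abs(e[:,2])<12))
    t=k&(q[:,2]>12)&(q[:,0]<-10); print("  hook pts",k.sum(),np.round(np.median(q[k],0)),"tip",t.sum(),np.round(np.median(q[t],0)) if t.sum() else "")
E
python3 hk.py s3.png
```

```text
[0.49909029 0.26759753 0.19641204] [-0.05994435 -1.64609493 -3.99698869] [ 0.08  0.37  1.89  0.6   0.71 -1.42] 0.08069761116502769
bar rel seat (FK) [-69.   1.  53.] lean 25.948429707321313 barz 0.11149512904240104
scene bar pts 8 [-67.  42.  58.] y range [35. 48.]
  hook pts 124 [14. -3. -0.] tip 12 [-18.  -2.  18.]
top bar pts 50 [-68.  31.  56.] y range [ 2. 57.]
  hook pts 85 [21.  0.  0.] tip 7 [-17.  -1.  21.]
wrist bar pts 3495 [-71.  30.  56.] y range [-7. 59.]
  hook pts 1471 [17.  2. -1.] tip 180 [-19.   2.  20.]
```

>>> apply_moves(
  claw=[-1,-1,-1,-1,-1],
  travel=[
    [0,0.02,0.01],
    [0,0.039,0.019],
    [0,0.058,0.028],
    [0,0.0775,0.038],
    [0,0.0775,0.038],
  ],
  turn=[
    [0,0,0],
    [0,0,0],
    [0,0,0],
    [0,0,0],
    [0,0,0],
  ],
)

```text
t: 8.8
tcp_pos: [0.5355, 0.3273, 0.1985]
tool_rot: [0.241, 0.944, 0.219, 0.057]
force: [1.2, -0.4, -3.1]
finger_gap: 0.082
gripper_force: 59.2
```

>>> apply_moves(
  claw=[-1,-1,-1,-1,-1],
  travel=[
    [0,-0.006,0.013],
    [0,-0.013,0.026],
    [0,-0.019,0.038],
    [0,-0.024,0.049],
    [0,-0.024,0.049],
  ],
  turn=[
    [0,0,0],
    [0,0,0],
    [0,0,0],
    [0,0,0],
    [0,0,0],
  ],
)

```text
t: 9.22
tcp_pos: [0.532, 0.3252, 0.1522]
tool_rot: [0.242, 0.944, 0.217, 0.054]
force: [0.6, -0.4, -3.5]
finger_gap: 0.079
gripper_force: 59.2
```

```bash
python3 hk.py s4.png
```

```text
[0.53276464 0.32560763 0.15347945] [ 0.04395105  1.97457465 -3.93209745] [ 0.19  0.5   1.81  0.62  0.62 -1.35] 0.07988326677172139
bar rel seat (FK) [-2. -1. 10.] lean 25.943302059680978 barz 0.06844439694447814
scene bar pts 8 [-4. 20. 10.] y range [-1. 49.]
  hook pts 64 [32. -2.  1.] tip 7 [-17.  -1.  18.]
top bar pts 37 [-1. 38. 12.] y range [13. 56.]
  hook pts 52 [30.  1.  1.] tip 0 
wrist bar pts 3611 [-2. 27. 14.] y range [-9. 57.]
  hook pts 2588 [22.  2. -1.] tip 365 [-19.   3.  20.]
```

>>> apply_moves(
  claw=[-1,-1,-1,-1,-1],
  travel=[
    [0,-0.001,0.002],
    [0,-0.002,0.004],
    [0,-0.003,0.006],
    [0,-0.004,0.008],
    [0,-0.004,0.008],
  ],
  turn=[
    [0,0,0],
    [0,0,0],
    [0,0,0],
    [0,0,0],
    [0,0,0],
  ],
)

```text
t: 9.78
tcp_pos: [0.5339, 0.3265, 0.1482]
tool_rot: [0.241, 0.944, 0.218, 0.057]
force: [-0.1, 0.1, -3.1]
finger_gap: 0.083
gripper_force: 59.2
```

>>> apply_moves(
  claw=[-1,-1,-1],
  travel=[
    [0,-0.001,0.002],
    [0,-0.001,0.003],
    [0,-0.001,0.003],
  ],
  turn=[
    [0,0,0],
    [0,0,0],
    [0,0,0],
  ],
)

```text
t: 10.03
tcp_pos: [0.5342, 0.3268, 0.1457]
tool_rot: [0.241, 0.944, 0.219, 0.057]
force: [-0.3, -0.2, -3.2]
finger_gap: 0.083
gripper_force: 59.2
```

Still the full weight on the wrist, so I'll continue down in small steps.

>>> apply_moves(
  claw=[-1,-1,-1],
  travel=[
    [0,-0.001,0.002],
    [0,-0.001,0.003],
    [0,-0.001,0.003],
  ],
  turn=[
    [0,0,0],
    [0,0,0],
    [0,0,0],
  ],
)

```text
t: 10.28
tcp_pos: [0.5346, 0.3271, 0.1435]
tool_rot: [0.241, 0.944, 0.219, 0.057]
force: [0.9, -0.5, -2.1]
finger_gap: 0.078
gripper_force: 59.4
```

>>> apply_moves(
  claw=[-1,-1,-1],
  travel=[
    [0,-0.001,0.002],
    [0,-0.001,0.002],
    [0,-0.001,0.002],
  ],
  turn=[
    [0,0,0],
    [0,0,0],
    [0,0,0],
  ],
)

```text
t: 10.53
tcp_pos: [0.5349, 0.3273, 0.1426]
tool_rot: [0.241, 0.944, 0.219, 0.057]
force: [-1.5, -2.1, 5.3]
finger_gap: 0.08
gripper_force: 60.2
```

```bash
python3 hk.py s5.png
```

```text
[0.53489252 0.32728644 0.14251191] [-1.50400543 -2.0271055   5.56259685] [ 0.19  0.52  1.81  0.65  0.6  -1.38] 0.07522802501854235
bar rel seat (FK) [ 1. -2. -1.] lean 26.186703797470965 barz -0.17108199638171298
scene bar pts 13 [-5.  4.  4.] y range [-5. 47.]
  hook pts 69 [30. -4.  1.] tip 6 [-17.  -5.  15.]
top bar pts 41 [ 0. 36.  4.] y range [ 4. 56.]
  hook pts 52 [33.  0. -0.] tip 0 
wrist bar pts 4210 [-1. 22.  3.] y range [-10.  56.]
  hook pts 2507 [26.  2.  0.] tip 423 [-19.   3.  20.]
```

The wrist force has swung from −3.5 N to +5.5 N, so the bar bears on the seat. I'll hold briefly, open partway, and check.

>>> apply_moves(
  claw=[-1,-1,-1],
  travel=[
    [0,0,0],
    [0,0,0],
    [0,0,0],
  ],
  turn=[
    [0,0,0],
    [0,0,0],
    [0,0,0],
  ],
)

```text
t: 10.93
tcp_pos: [0.5349, 0.3273, 0.1424]
tool_rot: [0.241, 0.944, 0.219, 0.058]
force: [-1.4, -0.9, 5.4]
finger_gap: 0.077
gripper_force: 60.2
```

>>> apply_moves(
  claw=[-0.6,-0.4,-0.2,-0.1,-0.1],
  travel=[
    [0,0,0],
    [0,0,0],
    [0,0,0],
    [0,0,0],
    [0,0,0],
  ],
  turn=[
    [0,0,0],
    [0,0,0],
    [0,0,0],
    [0,0,0],
    [0,0,0],
  ],
)

```text
t: 11.35
tcp_pos: [0.5343, 0.3271, 0.1413]
tool_rot: [0.241, 0.944, 0.218, 0.057]
force: [0.0, 0.0, 0.5]
finger_gap: 0.454
gripper_force: 0.0
```

```bash
python3 hk.py s6.png; python3 - <<'E'
from h import *
s=manip.snapshot("wrist");t=cv2.imread("pics/s6.png")
cv2.imwrite("pics/r.png",np.hstack([cv2.resize(s["pixels"][...,::-1],(440,330)),cv2.resize(t[130:310,350:530],(330,330))]))
E
```

```text
[0.53439189 0.32707956 0.14137355] [ 0.55928085  0.36117309 -0.42462122] [ 0.19  0.53  1.81  0.65  0.6  -1.38] 0.4496344472131919
bar rel seat (FK) [ 0. -2. -2.] lean 26.093858944486445 barz -0.11857737134722736
scene bar pts 36 [-2. -2.  1.] y range [-9.  9.]
  hook pts 48 [36. -4.  3.] tip 6 [-17.  -5.  16.]
top bar pts 39 [ 1. 34.  5.] y range [ 1. 56.]
  hook pts 51 [32.  0.  1.] tip 0 
wrist bar pts 4243 [-1. 23.  3.] y range [-9. 57.]
  hook pts 2544 [26.  2.  0.] tip 428 [-19.   3.  20.]
```

View pics/r.png

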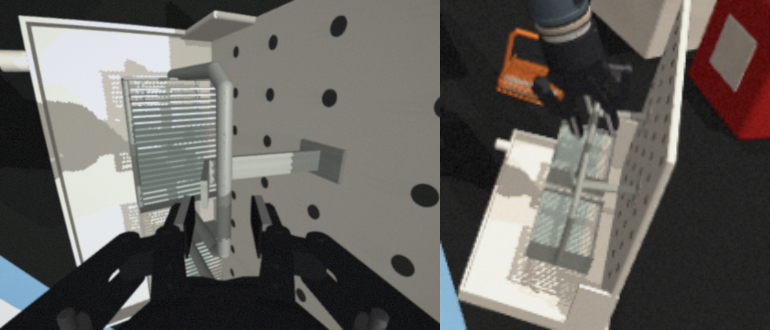

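The bar, from (215,75) to (222,250), rests on the hook at (220,165), and the open fingers stand clear of it on both sides. Now I'll back out along the tool axis.

>>> apply_moves(
  claw=[-0.1,-0.1,-0.1,-0.1,-0.1],
  travel=[
    [0,0,-0.02],
    [0,0,-0.045],
    [0,0,-0.08],
    [0,0,-0.12],
    [0,0,-0.12],
  ],
  turn=[
    [0,0,0],
    [0,0,0],
    [0,0,0],
    [0,0,0],
    [0,0,0],
  ],
)

```text
t: 11.97
tcp_pos: [0.516, 0.2894, 0.2328]
tool_rot: [0.24, 0.943, 0.22, 0.061]
force: [0.6, -0.2, 0.4]
finger_gap: 0.453
gripper_force: 0.0
```

>>> apply_moves(
  claw=[-0.1,-0.1,-0.1,-0.1,-0.1],
  travel=[
    [0,-0.04,-0.04],
    [0,-0.08,-0.06],
    [0,-0.1,-0.06],
    [0,-0.1,-0.06],
    [0,-0.1,-0.06],
  ],
  turn=[
    [0,0,0],
    [0,0,0],
    [0,0,0],
    [0,0,0],
    [0,0,0],
  ],
)

```text
t: 12.38
tcp_pos: [0.4694, 0.2081, 0.2355]
tool_rot: [0.242, 0.944, 0.219, 0.057]
force: [0.4, -0.1, 0.3]
finger_gap: 0.451
gripper_force: 0.0
```

```bash
python3 - <<'E'
from h import *
s=manip.snapshot("wrist");w=s["pixels"][...,::-1]
hx=np.array([.478,.878,0]);hy=np.array([-.878,.478,0]);S=np.array([.497,.326,.181]);F=np.array([hx,hy,[0,0,1]])
q=(cloud(s).reshape(-1,3)-S)@F.T*1000
k=(abs(q[:,0])<14)&(abs(q[:,1])<75)&(q[:,2]>-6)&(q[:,2]<12)&(abs(q[:,1])>10);print(np.round(np.percentile(q[k],[1,50,99],axis=0)))
z=manip.snapshot("scene");t=z["pixels"][...,::-1];cv2.imwrite("pics/f.png",np.hstack([cv2.resize(w,(440,330)),cv2.resize(t[130:310,350:530],(330,330))]))
E
```

```text
[[ -4. -56.  -5.]
 [ -2.  16.   3.]
 [  4.  56.   5.]]
```

View pics/f.png

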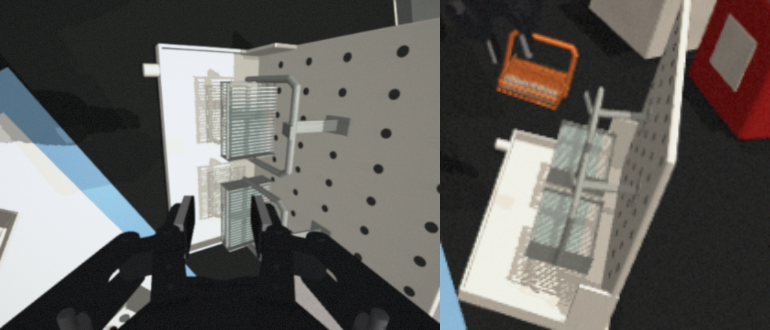

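Both racks hang level. The placed one is at left-crop (290,125), bar centred on the seat to within a few mm, and the other is undisturbed. I'll let it settle, then hand in.

>>> apply_moves(
  claw=[-0.1,-0.1,-0.1,-0.1,-0.1],
  travel=[
    [0,0,0],
    [0,0,0],
    [0,0,0],
    [0,0,0],
    [0,0,0],
  ],
  turn=[
    [0,0,0],
    [0,0,0],
    [0,0,0],
    [0,0,0],
    [0,0,0],
  ],
)

```text
t: 12.9
tcp_pos: [0.4695, 0.2089, 0.2356]
tool_rot: [0.24, 0.944, 0.219, 0.057]
force: [-0.7, -0.6, 0.3]
finger_gap: 0.448
gripper_force: 0.0
```

>>> apply_moves(
  claw=[-0.1,-0.1,-0.1,-0.1,-0.1],
  travel=[
    [0,0,0],
    [0,0,0],
    [0,0,0],
    [0,0,0],
    [0,0,0],
  ],
  turn=[
    [0,0,0],
    [0,0,0],
    [0,0,0],
    [0,0,0],
    [0,0,0],
  ],
)

```text
t: 13.32
tcp_pos: [0.4694, 0.2085, 0.2357]
tool_rot: [0.241, 0.944, 0.219, 0.057]
force: [-0.3, -0.6, -0.2]
finger_gap: 0.449
gripper_force: 0.0
```

```bash
python3 -c "
from station import manip
print(manip.sign_off())"
```

```text
the job is handed in; nothing more can be done
None
```

The rack hangs released and level on the empty hook, its bar centred on the seat to within a few millimetres; the other rack and the dish looked undisturbed, and the job is handed in at about 13 s (no verdict was returned).

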